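# Put the spare blades away and open the child-safe jug of label remover

### The arm

A 7-joint arm with a two-finger parallel gripper is mounted at the origin on the work surface. World frame = base frame: x ahead of the robot, y to its left, z up, the work surface at z = 0. Lengths are in m, angles in degrees, forces in N, time in s.
With the tool pointing down it reaches from about 0.425 to 0.875 m from the base axis. Payload 4.7 kg.
Tool frame: the origin (TCP) lies at the very end of the fingers, on their centre line; the grasp point (between the pads) lies 19 mm behind it; z points along the fingers, y is the direction in which the jaws open and shut (so a half turn about z gives the same grasp; the last joint's range is limited). The gripper opens to 87 mm and grips with 3 to 60 N. Pads are 19 mm wide; open, the fingers measure 117 mm over their backs; the gripper's body (75 mm by 190 mm) begins 51 mm behind the grasp point.
Start: joints at [73.574, 18.392, -4.016, 83.108, 1.295, 78.541, -3.26], TCP at [0.193, -0.621, 0.223] pointing down, gripper open.
Joint ranges: [-163.93, 163.93], [-17.29, 119.83], [-79.2, 71.16], [3.27, 140.29], [-89.18, 269.18], [5.43, 117.66], [-154.24, 154.24]. Speed limits (degrees/s): [147.25, 147.25, 180, 180, 180, 180, 180].

### API

Orientations are given as [roll, pitch, yaw] about the fixed x, y, z axes, in that order (R = Rz(yaw) Ry(pitch) Rx(roll)).
In Python, from cell import sensors, imaging, ticket gives the robot as it stands.
- The arm moves only by the tool carry_out, never from a script. Its argument "plan" is a list of rows, each an object of numbers: "fingers": the closure, from -1 (fully open) to 1 (shut); "dx", "dy", "dz": the shift along the tool's x, y, z normalised to -1 to 1, where 1 is 0.03 m; "rx", "ry", "rz": the turn, a rotation vector about the tool's x, y, z normalised to -1 to 1, where 1 is 10 degrees. A call has 1 to 12 rows; each row shifts and turns the commanded pose from where the row before left it, along the tool's axes as they then stand; what a row does not reach is not made up. A row lasts 1/8 s, in which the tool goes at most 62.5 mm and 10.7 degrees, less where a joint would pass 70% of its speed; a pose out of reach is approached as far as the arm can. A call with a number of a shift or a turn outside -1 to 1 is refused whole. A call with a gripper value outside its range is refused whole. The fingers move at their own pace and stop on an object; "force" is the grip in N (left out, the last holds). Time passes only in rows, so rows that do not move let the fingers close. It gives the time, the measured TCP pose, the force and the opening at its end, in the units of the state.
- sensors.get_obs(): the state, without advancing time (a new reading comes with each control period).
- imaging.read_camera(name): name is "scene" or "top"; returns a dict with "color" (384x512x3 uint8, red, green, blue), "mtx" (3x3 intrinsics, pixels), "extrinsics" (4x4, takes a point from world to camera coordinates). Camera axes: x right, y down, z forward; pixel columns grow to the right and rows downward; lengths in m; the calibration is good to about 2 mm. A picture is of the moment at which its call begins. There is no depth.
- ticket.sign_off(): hands the job in, once; it reports no verdict.
The state is a dict: "time_s": time; "qpos": joint angles; "joint_velocities": joint speeds; "effort": joint torques, N m; "tool_pos": TCP position; "tool_rot": TCP orientation; "force": force on the tool from outside, world axes, zero at the start; "wrist_torque": the same for the moment, N m; "grip_width": finger opening in m.
Only numpy, scipy, OpenCV 4.12 (cv2) and the standard library are available. Lean on these libraries where they do the work, as an engineer would, in place of code of your own. Each camera call takes 0.05 s, during which the arm holds its last target.

### The job

Before the label remover is opened, lay the small case of spare scraper blades flat in the open top drawer and push that drawer fully shut. Then open the jug standing in the spill tray: press its push-and-turn cap down, twist it anticlockwise (seen from above) until it is free, and lift it off without tipping the jug or pulling it out of its tray. Finish while still holding the cap level in the gripper, about 8 cm straight above the jug's mouth, and leave everything else on the bench where it stands.

Things in the scene. Friction and masses are not known exactly. Their poses are not given: they have to be found in the camera images.
- case_center (a point): Spare-blade case: closed flat plastic case, 60 (its x) by 32 (its y) by 18 mm high, 60 g, grey with a dark seam, lying flat on the bench in front of the jug. The point is its centre, 9 mm up; z is up. It is gripped across the 32 mm.
- drawer (a joint): Opening of the top drawer of the wooden drawer unit, in m: 0 is fully shut, 0.15 the end of its travel; it starts 0.11 to 0.135 open. It slides with about 1.2 N of friction and stays where it is left.
- drawer_front (a point): Middle of the outer face of the top drawer's front panel (174 mm wide, 51 mm high, 12 mm thick; the inner floor begins 18 mm behind the face), 93 mm above the bench. x points into the unit (the way the drawer shuts), y along the front, z up. The panel's top edge is 25 mm higher. A bent-steel lip pull, 70 mm wide, stands 12 mm out of the face, from 8 to 22 mm above this point.
- drawer_floor (a point): Centre of the top drawer's inner floor, 75 mm above the bench; axes as drawer_front, moves with the drawer. Inside: 160 mm long (x), 142 mm wide (y), 34 mm deep. The part open to the sky begins 80 mm on the -x side of this point and runs for the drawer's opening less 6 mm; the rest is under the unit's top, 130 mm above the bench. The unit is 200 mm deep and 180 mm wide.
- tray: Black plastic spill tray, fixed to the bench, 116 (x) by 156 (y) by 24 mm high, walls and floor 4 mm; the jug stands in it with about 9 mm of play all round. Origin: centre of its underside on the bench; z up.
- jug: Oblong off-white plastic jug with a paper label, loose, full (1.5 kg): body 90 (x) by 130 (y) by 112 mm high, then a sloping shoulder up to 131 mm and a neck collar of 50 mm diameter up to 134 mm. It is heavy enough to stay put in the tray while its cap is worked by one hand. Origin: centre of its underside; z up.
- jug_mouth (a point): Centre of the rim of the jug's neck, hidden in the cap, on the axis of neck and cap, 172 mm above the jug's underside; axes as the jug's. Locked, cap_center is 1.5 mm below this point. A spring disc in the cap pushes the cap up with 5 N; pressing takes 1.2 N more per mm; it bottoms after 7.5 mm at 14 N. So press 5 to 7 mm (11 to 13 N) and stay down for at least the first 0.6 rad of the turn.
- cap_center (a point): White ribbed push-and-turn cap, 57 mm diameter, 30 mm high, 40 g; the point is on its axis, 15 mm below its top; z up, x parallel to the jug's x while locked. Locked, its lower edge is 21 mm above the neck collar. Pressed at least 4 mm down it can turn anticlockwise (seen from above); it is free after 0.85 rad and meets a stop at 1.6 rad, so turn about 1.2 rad, then lift. Clockwise it is blocked.
- scraper: Bystander: label scraper lying on the bench between jug and drawer unit, black handle, steel blade 44 mm wide, 147 mm long, 22 mm high. Origin: under it, near the handle's front end.
- votive: Bystander: small clear glass, 62 mm diameter, 65 mm high. Origin: centre of its underside.
- vase: Bystander: clear glass cylinder vase, 68 mm diameter, 130 mm high. Origin: centre of its underside.
- sprayer: Bystander: trigger spray bottle, 68 mm diameter, 188 mm high, at the left. Origin: centre of its underside.
- tape_roll: Bystander: roll of brown packing tape lying flat, 100 mm diameter, 48 mm high, at the right. Origin: centre of its underside.
- carton: Bystander: small closed carton, 120 by 90 by 85 mm, at the right. Origin: centre of its underside.
Mind the look-alikes: they are no part of the job. What is shaped like the jug but pink or purple is not meant.

How it is judged (in metres and radians):
On the way, in this order (a step that is already met when the one before it is completed fails the run):
1. the blade case has been laid flat in the open drawer and let go (x of case_center in the frame of drawer_floor between -0.075 and 0.075 m and y of case_center in the frame of drawer_floor between -0.068 and 0.068 m and z of case_center in the frame of drawer_floor between 0 and 0.02 m and angle between case_center's own z axis and vertical below 0.2 rad and contact force between the fingers and case below 0.1 N and value of joint drawer above 0.03 m), for 0.2 s.
2. the drawer is fully shut with the case inside (x of case_center in the frame of drawer_floor between -0.075 and 0.075 m and y of case_center in the frame of drawer_floor between -0.068 and 0.068 m and z of case_center in the frame of drawer_floor between 0 and 0.02 m and value of joint drawer below 0.008 m), for 0.2 s.
3. the cap has been pressed down (3.5 mm or more) on the jug's neck, still locked (z of cap_center in the frame of jug_mouth below -0.005 m and angle between the x axis of cap and the x axis of jug, either way round below 0.35 rad), for 0.02 s.
4. the cap has been twisted out of its lock (at least 43 degrees) while still on the neck (angle between the x axis of cap and the x axis of jug, either way round above 0.75 rad and z of cap_center in the frame of jug_mouth below 0.006 m and horizontal distance between cap_center and jug_mouth below 0.006 m), for 0.02 s.
At the end, for the whole second after the job is handed in: The cap is held still in the gripper, level within 14 degrees, its centre 50 to 130 mm above the jug's rim and within 30 mm of the neck's axis, touching the jug nowhere; the jug stands upright and flat in its tray; the case lies flat in the top drawer, which is shut to within 8 mm (all of step 2 and z of cap_center in the frame of jug_mouth between 0.05 and 0.13 m and horizontal distance between cap_center and jug_mouth below 0.03 m and angle between cap_center's own z axis and vertical below 0.25 rad and contact force between the fingers and cap above 1 N and contact force between cap and jug below 0.05 N and linear speed of cap below 0.03 m/s and angle between jug_mouth's own z axis and vertical below 0.06 rad and z of jug in the frame of tray below 0.008 m and linear speed of jug below 0.02 m/s and horizontal distance between jug and tray below 0.02 m and angle between case_center's own z axis and vertical below 0.2 rad); the arm keeps its last pose, push and grip.
It fails at once if the jug tips by more than 10 degrees or is lifted 20 mm (angle between jug_mouth's own z axis and vertical above 0.175 rad or z of jug in the frame of tray above 0.024 m).
It fails at once if the blade case is dropped or thrown (over 1.2 m/s out of the fingers) (linear speed of case above 1.2 m/s and contact force between the fingers and case below 0.1 N).
It fails at once if a bystander (scraper, glass, vase, spray bottle, tape roll or carton) is moved by more than 30 mm (distance of any of scraper, votive, vase, sprayer, tape_roll, carton from where it was at the start of the episode above 0.03 m).
It also fails if it takes over 64 s, if anything falls off the work surface, if the arm or the gripper's body presses on something with over 40 N, if the wrist force passes 120 N, or if a joint passes its speed limit or range.

## Working session

There is one attempt and no reset: what is moved stays moved. The work goes in short steps, Python scripts to look and compute and a tool call to move; the robot and the scene stay as the last step left them, time stands still between calls to the robot, and variables do not carry over. Pictures are saved under pics/ and viewed, and the job is handed in when it is done.

Besides the shell and the picture viewer there is one more tool, called after ">>>" by a JSON object that holds its "fn" and its "kwargs". carry_out: Moves the arm, as the interface text tells. Scaled input: -1 to 1 covers 0.03 m each way for a shift and 10 degrees each way for a turn. Its arguments: {"type":"object","properties":{"plan":{"type":"array"},"force":{"type":"number"}},"required":["plan"]}

```bash
mkdir -p pics; ls; cat > h.py <<'E'
import numpy as np,cv2
from cell import sensors,imaging,ticket
def snap(n,tag):
    r=imaging.read_camera(n); cv2.imwrite(f'pics/{tag}.png',r['color'][:,:,::-1]); np.savez(f'{tag}.npz',**r); return r
def ray(r,u,v):
    K=np.array(r['mtx']);E=np.array(r['extrinsics']);R=E[:3,:3];t=E[:3,3]
    return -R.T@t, R.T@(np.linalg.inv(K)@[u,v,1])
def plane(r,u,v,z):
    o,d=ray(r,u,v); return o+d*(z-o[2])/d[2]
def proj(r,p):
    E=np.array(r['extrinsics']);c=E[:3,:3]@np.array(p)+E[:3,3];q=np.array(r['mtx'])@c;return q[:2]/q[2]
E
python3 - <<'E'
from h import *
for n in('scene','top'):
    r=snap(n,n+'0'); print(n,ray(r,256,192)[0],r['mtx'])
    cv2.imwrite(f'pics/{n}0b.png',cv2.resize(r['color'][:,:,::-1],(800,600),interpolation=cv2.INTER_CUBIC))
print(sensors.get_obs())
E
```

```text
pics
scene [1.23851937 0.39650583 1.34889375] [[477.95495818   0.         257.67969582]
 [  0.         477.95495818 197.06688697]
 [  0.           0.           1.        ]]
top [0.37032056 0.01040101 1.36984601] [[448.11323944   0.         257.40975314]
 [  0.         448.11323944 196.21876574]
 [  0.           0.           1.        ]]
{'time_s': 0.1, 'qpos': array([73.57271422, 18.43527426, -4.01850179, 83.16760297,  1.29339811,
       78.54289225, -3.26130118]), 'joint_velocities': array([ 0.05083147, -0.12225842, -0.0125388 , -0.20444263, -0.01836579,
       -0.03029444, -0.04304088]), 'effort': array([ 2.73395553e-04, -4.92570591e+01, -4.05676877e-01, -3.13396776e+01,
       -6.42216322e-02,  3.95846169e-02,  6.07230345e-05]), 'tool_pos': array([ 0.19243343, -0.6203304 ,  0.22156878]), 'tool_rot': array([-1.79899389e+02,  3.05073391e-03,  1.72380742e+01]), 'force': array([-1.07953284,  0.52412106, -0.01354308]), 'wrist_torque': array([-0.04442533,  0.01262127,  0.0078223 ]), 'grip_width': 0.08683290599233738}
```

View pics/scene0b.png

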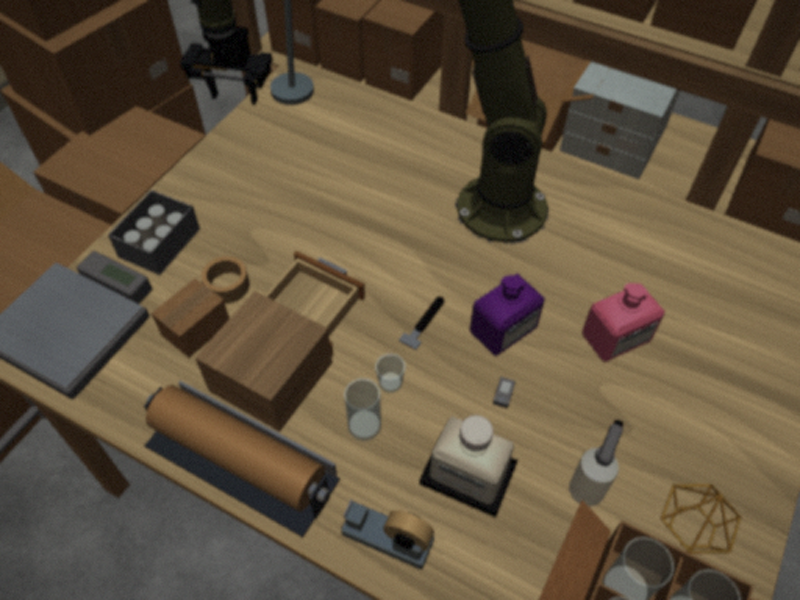

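View pics/top0b.png

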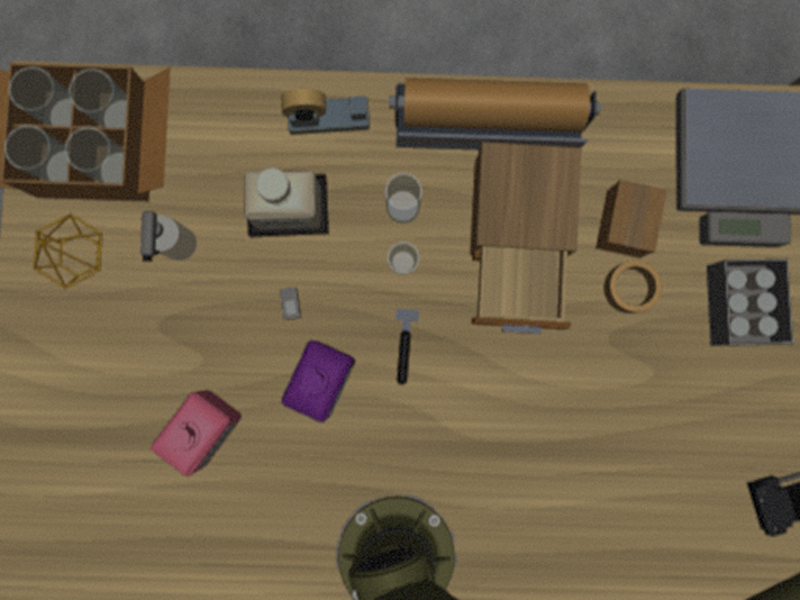

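The top view has world +x up and +y to the left. In the 800-px view, the case is near (290,303), the cap (273,184), the drawer opening (522,285) with its front at (522,323), the scraper (404,345), and the purple and pink decoys are lower left. Next I'll zoom in for exact pixels.

```bash
python3 - <<'E'
from h import *
t=cv2.imread('pics/top0.png');s=cv2.imread('pics/scene0.png')
def crop(im,u0,v0,w,h,k): return cv2.resize(im[v0:v0+h,u0:u0+w],None,fx=k,fy=k,interpolation=cv2.INTER_CUBIC)
a=crop(t,150,100,66,110,5); b=crop(t,296,85,82,130,4.2308)
a=cv2.resize(a,(330,550));b=cv2.resize(b,(347,550))
cv2.imwrite('pics/z1.png',np.clip(np.hstack([a,b]).astype(float)*1.6,0,255).astype(np.uint8))
c=crop(s,265,230,75,100,5); d=crop(s,120,155,120,120,4.1667)
cv2.imwrite('pics/z2.png',np.clip(np.hstack([cv2.resize(c,(375,500)),cv2.resize(d,(420,500))])*1.6,0,255).astype(np.uint8))
E
```

```text
(no output)
```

View pics/z1.png

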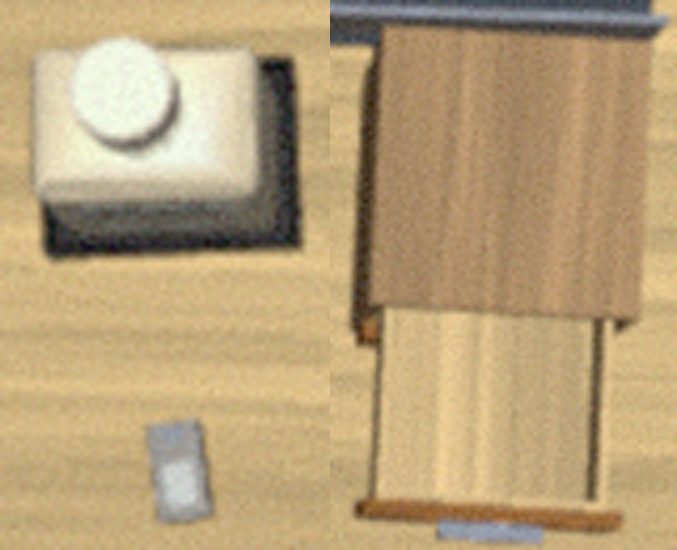

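View pics/z2.png

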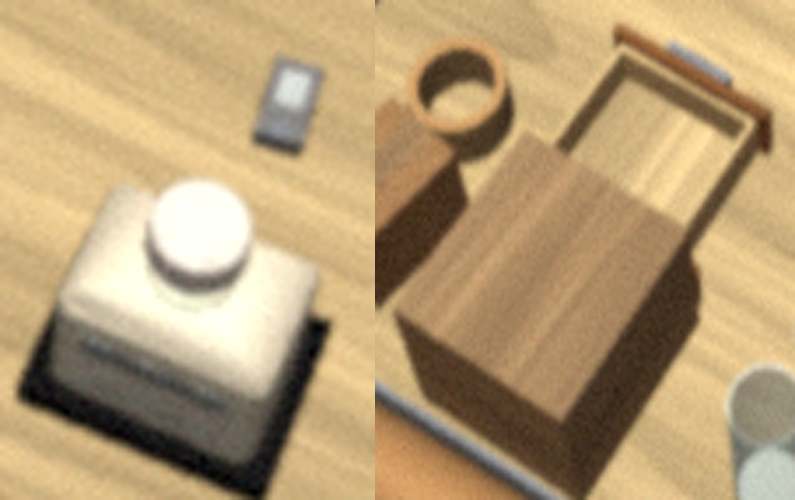

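```bash
cat > m.py <<'E'
from h import *
T=dict(np.load('top0.npz'));S=dict(np.load('scene0.npz'))
np.set_printoptions(precision=4,suppress=True)
def z1a(x,y): return (150+(x+.5)/5-.5,100+(y+.5)/5-.5)
def z1b(x,y): return (296+(x-330+.5)/4.2308-.5,85+(y+.5)/4.2308-.5)
def z2a(x,y): return (265+(x+.5)/5-.5,230+(y+.5)/5-.5)
def z2b(x,y): return (120+(x-375+.5)/3.5-.5,155+(y+.5)/4.1667-.5)
def tri(a,b):
    o1,d1=ray(T,*a);o2,d2=ray(S,*b);A=np.stack([d1,-d2],1);s=np.linalg.lstsq(A,o2-o1,rcond=None)[0]
    p,q=o1+d1*s[0],o2+d2*s[1];return (p+q)/2,np.linalg.norm(p-q)
E
python3 - <<'E'
from m import *
# case mask
for n,r,box in(('T',T,(170,178,205,215)),('S',S,(308,235,335,265))):
    im=r['color'];u0,v0,u1,v1=box;c=im[v0:v1,u0:u1].astype(int)
    m=((c[:,:,0]-c[:,:,2])<25).astype(np.uint8)
    nn,l,st,ce=cv2.connectedComponentsWithStats(m);k=1+np.argmax(st[1:,4]);ys,xs=np.where(l==k)
    rr=cv2.minAreaRect(np.stack([xs+u0,ys+v0],1).astype(np.float32));print(n,st[k,4],rr)
    bx=cv2.boxPoints(rr);print('center z.009',plane(r,*rr[0],.009),'z.018',plane(r,*rr[0],.018)); print(np.array([plane(r,*p,.018) for p in bx]))
print('cap top view',plane(T,*z1a(124,91),.1895),'scene',plane(S,*z2a(200,228),.1895),tri(z1a(124,91),z2a(200,228)))
print('cap diam',np.linalg.norm(plane(T,*z1a(72,91),.1895)-plane(T,*z1a(176,91),.1895)))
for nm,z,pts in [('unit top',.13,[(383,28),(654,32),(372,306),(638,320)]),('front strip upper(inner)',.118,[(360,503),(620,515)]),('front outer top',.118,[(358,515),(620,527)]),('floor inner',.075,[(376,500),(590,498)]),('tray',.024,[])]:
    print(nm);print(np.array([plane(T,*z1b(*p),z) for p in pts]))
print('tray corners',np.array([plane(T,*z1a(*p),.024) for p in[(294,60),(300,243),(46,252)]]))
print('jug shoulder',np.array([plane(T,*z1a(*p),.12) for p in[(36,55),(255,52),(258,185),(40,190)]]))
print('scene front corners',np.array([plane(S,*z2b(*p),.118) for p in[(616,25),(770,110),(640,52),(752,124)]]))
print('scene unit top',np.array([plane(S,*z2b(*p),.13) for p in[(530,133),(690,245),(398,314),(566,418)]]))
E
```

```text
T 220 ((185.41000366210938, 193.86997985839844), (19.657569885253906, 11.313708305358887), 81.8698959350586)
center z.009 [0.4748 0.2196 0.009 ] z.018 [0.4741 0.2182 0.018 ]
[[0.5005 0.2404 0.018 ]
 [0.5064 0.2068 0.018 ]
 [0.4477 0.196  0.018 ]
 [0.4419 0.2295 0.018 ]]
S 174 ((322.1415100097656, 250.7547149658203), (10.02731990814209, 17.582151412963867), 15.94539737701416)
center z.009 [0.4742 0.2204 0.009 ] z.018 [0.4794 0.2216 0.018 ]
[[0.5136 0.2122 0.018 ]
 [0.4501 0.1998 0.018 ]
 [0.4444 0.2312 0.018 ]
 [0.5078 0.2427 0.018 ]]
cap top view [0.6638 0.2296 0.1895] scene [0.6682 0.234  0.1895] (array([0.6652, 0.232 , 0.1824]), np.float64(0.0022385995791156512))
cap diam 0.05549234828012791
unit top
[[ 0.7668 -0.1335  0.13  ]
 [ 0.7699 -0.3151  0.13  ]
 [ 0.579  -0.1301  0.13  ]
 [ 0.5751 -0.3063  0.13  ]]
front strip upper(inner)
[[ 0.4491 -0.1262  0.118 ]
 [ 0.4463 -0.2988  0.118 ]]
front outer top
[[ 0.4411 -0.1251  0.118 ]
 [ 0.4383 -0.2989  0.118 ]]
floor inner
[[ 0.4542 -0.1418  0.075 ]
 [ 0.46   -0.2887  0.075 ]]
tray
[]
tray corners [[0.7275 0.1576 0.024 ]
 [0.6147 0.1497 0.024 ]
 [0.6045 0.3032 0.024 ]]
jug shoulder [[0.7003 0.2931 0.12  ]
 [0.7059 0.1694 0.12  ]
 [0.6296 0.1647 0.12  ]
 [0.623  0.2873 0.12  ]]
scene front corners [[ 0.4399 -0.3001  0.118 ]
 [ 0.4422 -0.1272  0.118 ]
 [ 0.4522 -0.2646  0.118 ]
 [ 0.4621 -0.1347  0.118 ]]
scene unit top [[ 0.5757 -0.3015  0.13  ]
 [ 0.592  -0.1193  0.13  ]
 [ 0.7638 -0.3049  0.13  ]
 [ 0.7639 -0.1314  0.13  ]]
```

>>> {"fn": "carry_out", "kwargs": {"plan": [{"fingers":-1,"rz":-0.91,"dz":-0.15},{"fingers":-1,"rz":-0.91,"dz":-0.15},{"fingers":-1,"rz":-0.91,"dz":-0.15},{"fingers":-1,"rz":-0.91,"dz":-0.15},{"fingers":-1,"rz":-0.91,"dz":-0.15},{"fingers":-1,"rz":-0.91,"dz":-0.15},{"fingers":-1,"rz":-0.91},{"fingers":-1,"rz":-0.91},{"fingers":-1}], "force": 15}}

```text
validation failed for argument at $.pl...
```

>>> {"fn": "carry_out", "kwargs": {"plan": [{"fingers":-1.0,"dx":0.0,"dy":0.0,"dz":-0.15,"rx":0.0,"ry":0.0,"rz":-0.91}], "force": 15}}

```text
time_s: 0.22
tool_pos: [0.1924, -0.6202, 0.226]
tool_rot: [-179.9, -0.0, 26.6]
force: [0.2, -0.5, 1.0]
grip_width: 0.0869
```

>>> {"fn": "carry_out", "kwargs": {"plan": [{"fingers":-1,"dx":0,"dy":0,"dz":-0.15,"rx":0,"ry":0,"rz":-0.9},{"fingers":-1,"dx":0,"dy":0,"dz":-0.15,"rx":0,"ry":0,"rz":-0.9},{"fingers":-1,"dx":0,"dy":0,"dz":-0.15,"rx":0,"ry":0,"rz":-0.9},{"fingers":-1,"dx":0,"dy":0,"dz":-0.15,"rx":0,"ry":0,"rz":-0.9},{"fingers":-1,"dx":0,"dy":0,"dz":-0.15,"rx":0,"ry":0,"rz":-0.9},{"fingers":-1,"dx":0,"dy":0,"dz":0,"rx":0,"ry":0,"rz":-0.9},{"fingers":-1,"dx":0,"dy":0,"dz":0,"rx":0,"ry":0,"rz":-0.95},{"fingers":-1,"dx":0,"dy":0,"dz":0,"rx":0,"ry":0,"rz":0}]}}

```text
time_s: 1.23
tool_pos: [0.1924, -0.6206, 0.249]
tool_rot: [-180.0, -0.1, 89.7]
force: [0.9, -0.2, -0.2]
grip_width: 0.0871
```

```bash
python3 -c "
from h import *
print(sensors.get_obs()['qpos'])"
```

```text
[ 80.77611408  18.37006628 -13.32962802  80.52383686   4.20176117
  81.64636015  67.21443568]
```

>>> {"fn": "carry_out", "kwargs": {"plan": [{"fingers":-1,"dx":0.8,"dy":1,"dz":0,"rx":0,"ry":0,"rz":0},{"fingers":-1,"dx":0.8,"dy":1,"dz":0,"rx":0,"ry":0,"rz":0},{"fingers":-1,"dx":0.8,"dy":1,"dz":0,"rx":0,"ry":0,"rz":0},{"fingers":-1,"dx":0.8,"dy":1,"dz":0,"rx":0,"ry":0,"rz":0},{"fingers":-1,"dx":0.8,"dy":1,"dz":0,"rx":0,"ry":0,"rz":0},{"fingers":-1,"dx":0.8,"dy":1,"dz":0,"rx":0,"ry":0,"rz":0},{"fingers":-1,"dx":0.8,"dy":1,"dz":0,"rx":0,"ry":0,"rz":0},{"fingers":-1,"dx":0.8,"dy":1,"dz":0,"rx":0,"ry":0,"rz":0},{"fingers":-1,"dx":0.8,"dy":1,"dz":0,"rx":0,"ry":0,"rz":0},{"fingers":-1,"dx":1,"dy":0,"dz":0,"rx":0,"ry":0,"rz":0},{"fingers":-1,"dx":1,"dy":0,"dz":0,"rx":0,"ry":0,"rz":0},{"fingers":-1,"dx":1,"dy":0,"dz":0,"rx":0,"ry":0,"rz":0}]}}

```text
time_s: 2.72
tool_pos: [0.4634, -0.3145, 0.2493]
tool_rot: [-180.0, -0.0, 89.6]
force: [0.2, 0.5, 0.6]
grip_width: 0.0872
```

>>> {"fn": "carry_out", "kwargs": {"plan": [{"fingers":-1,"dx":1,"dy":0,"dz":0,"rx":0,"ry":0,"rz":0},{"fingers":-1,"dx":1,"dy":0,"dz":0,"rx":0,"ry":0,"rz":0},{"fingers":-1,"dx":1,"dy":0,"dz":0,"rx":0,"ry":0,"rz":0},{"fingers":-1,"dx":1,"dy":0,"dz":0,"rx":0,"ry":0,"rz":0},{"fingers":-1,"dx":1,"dy":0,"dz":0,"rx":0,"ry":0,"rz":0},{"fingers":-1,"dx":1,"dy":0,"dz":0,"rx":0,"ry":0,"rz":0},{"fingers":-1,"dx":1,"dy":0,"dz":0,"rx":0,"ry":0,"rz":0},{"fingers":-1,"dx":1,"dy":0,"dz":0,"rx":0,"ry":0,"rz":0},{"fingers":-1,"dx":1,"dy":0,"dz":0,"rx":0,"ry":0,"rz":0},{"fingers":-1,"dx":1,"dy":0,"dz":0,"rx":0,"ry":0,"rz":0},{"fingers":-1,"dx":1,"dy":0,"dz":0,"rx":0,"ry":0,"rz":0},{"fingers":-1,"dx":1,"dy":0,"dz":0,"rx":0,"ry":0,"rz":0}]}}

```text
time_s: 4.22
tool_pos: [0.4641, 0.0457, 0.2495]
tool_rot: [180.0, 0.0, 89.7]
force: [0.1, 0.4, 0.0]
grip_width: 0.0867
```

>>> {"fn": "carry_out", "kwargs": {"plan": [{"fingers":-1,"dx":0.97,"dy":0.06,"dz":0,"rx":0,"ry":0,"rz":0},{"fingers":-1,"dx":0.97,"dy":0.06,"dz":0,"rx":0,"ry":0,"rz":0},{"fingers":-1,"dx":0.97,"dy":0.06,"dz":0,"rx":0,"ry":0,"rz":0},{"fingers":-1,"dx":0.97,"dy":0.06,"dz":0,"rx":0,"ry":0,"rz":0},{"fingers":-1,"dx":0.97,"dy":0.06,"dz":0,"rx":0,"ry":0,"rz":0},{"fingers":-1,"dx":0.97,"dy":0.06,"dz":0,"rx":0,"ry":0,"rz":0},{"fingers":-1,"dx":0,"dy":0,"dz":0.5,"rx":0,"ry":0,"rz":-1},{"fingers":-1,"dx":0,"dy":0,"dz":0.5,"rx":0,"ry":0,"rz":-1},{"fingers":-1,"dx":0,"dy":0,"dz":0.5,"rx":0,"ry":0,"rz":-1},{"fingers":-1,"dx":0,"dy":0,"dz":0.5,"rx":0,"ry":0,"rz":-1},{"fingers":-1,"dx":0,"dy":0,"dz":0.5,"rx":0,"ry":0,"rz":-1},{"fingers":-1,"dx":0,"dy":0,"dz":0.5,"rx":0,"ry":0,"rz":-1}]}}

```text
time_s: 5.72
tool_pos: [0.4754, 0.219, 0.159]
tool_rot: [-180.0, 0.0, 150.0]
force: [0.9, -1.5, -0.2]
grip_width: 0.0871
```

>>> {"fn": "carry_out", "kwargs": {"plan": [{"fingers":-1,"dx":0,"dy":0,"dz":0.5,"rx":0,"ry":0,"rz":-1},{"fingers":-1,"dx":0,"dy":0,"dz":0.5,"rx":0,"ry":0,"rz":-1},{"fingers":-1,"dx":0,"dy":0,"dz":0.5,"rx":0,"ry":0,"rz":-1},{"fingers":-1,"dx":0,"dy":0,"dz":0,"rx":0,"ry":0,"rz":-1},{"fingers":-1,"dx":0,"dy":0,"dz":0,"rx":0,"ry":0,"rz":0}]}}

```text
time_s: 6.35
tool_pos: [0.4753, 0.2191, 0.1142]
tool_rot: [180.0, -0.0, -170.3]
force: [0.7, -0.5, -0.0]
grip_width: 0.0872
```

```bash
python3 - <<'E'
from h import *
print(sensors.get_obs()['qpos'])
s=snap('scene','s1');t=snap('top','t1')
o=sensors.get_obs();print(o['tool_pos'],o['tool_rot'])
a=s['color'][200:290,270:370,::-1];b=t['color'][130:220,140:240,::-1]
cv2.imwrite('pics/z3.png',np.clip(np.hstack([cv2.resize(a,(400,360),interpolation=2),cv2.resize(b,(400,360),interpolation=2)])*1.6,0,255).astype(np.uint8))
E
```

```text
[ 33.03423659  21.23007584 -70.28507343 106.90361991  21.65856333
  67.20198218  54.95698086]
[0.47570384 0.21907619 0.11460304] [-1.79995504e+02  6.11240486e-03 -1.70395188e+02]
```

View pics/z3.png

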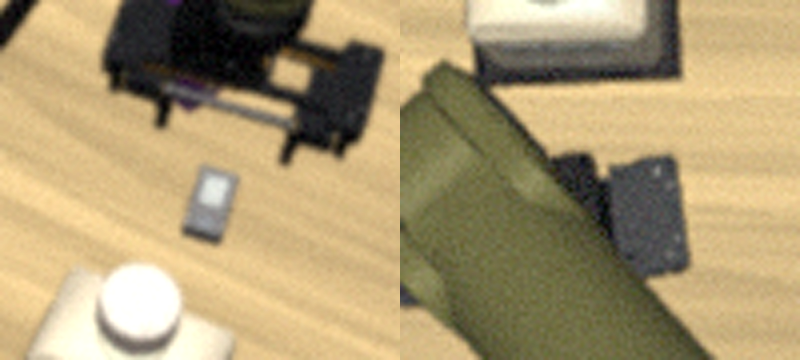

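>>> {"fn": "carry_out", "kwargs": {"plan": [{"fingers":-1,"dx":0,"dy":0,"dz":0.7,"rx":0,"ry":0,"rz":0},{"fingers":-1,"dx":0,"dy":0,"dz":0.7,"rx":0,"ry":0,"rz":0},{"fingers":-1,"dx":0,"dy":0,"dz":0.7,"rx":0,"ry":0,"rz":0}]}}

```text
time_s: 6.82
tool_pos: [0.4752, 0.2186, 0.0495]
tool_rot: [-180.0, -0.1, -170.2]
force: [-1.4, 0.4, -1.2]
grip_width: 0.087
```

```bash
python3 - <<'E'
from h import *
o=sensors.get_obs();print(o['qpos'],o['tool_pos'],o['force'])
s=snap('scene','s2')
a=s['color'][200:290,270:370,::-1]
cv2.imwrite('pics/z4.png',np.clip(cv2.resize(a,(600,540),interpolation=2)*1.6,0,255).astype(np.uint8))
E
```

```text
[ 28.22937908  26.01109342 -65.48486739 110.29963307  27.07476473
  61.22914351  51.08218374] [0.47518646 0.21856212 0.04945454] [-1.38061663  0.36099218 -1.22453633]
```

View pics/z4.png

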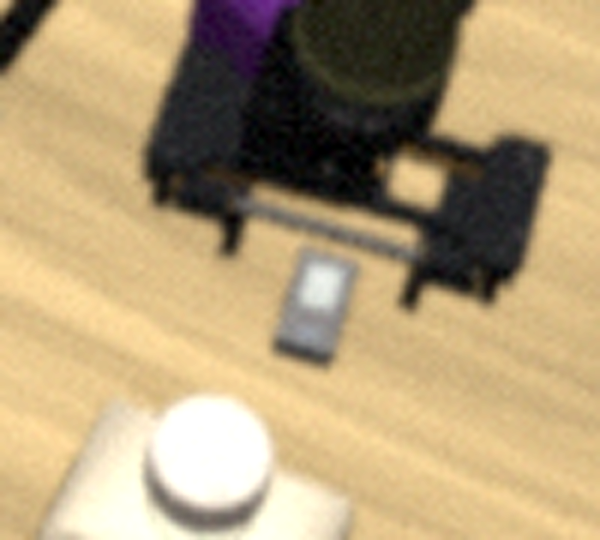

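>>> {"fn": "carry_out", "kwargs": {"plan": [{"fingers":-1,"dx":0,"dy":0,"dz":0.5,"rx":0,"ry":0,"rz":0},{"fingers":-1,"dx":0,"dy":0,"dz":0.5,"rx":0,"ry":0,"rz":0},{"fingers":-1,"dx":0,"dy":0,"dz":0.5,"rx":0,"ry":0,"rz":0},{"fingers":-1,"dx":0,"dy":0,"dz":0,"rx":0,"ry":0,"rz":0},{"fingers":1,"dx":0,"dy":0,"dz":0,"rx":0,"ry":0,"rz":0},{"fingers":1,"dx":0,"dy":0,"dz":0,"rx":0,"ry":0,"rz":0},{"fingers":1,"dx":0,"dy":0,"dz":0,"rx":0,"ry":0,"rz":0},{"fingers":1,"dx":0,"dy":0,"dz":0,"rx":0,"ry":0,"rz":0},{"fingers":1,"dx":0,"dy":0,"dz":0,"rx":0,"ry":0,"rz":0}], "force": 15}}

```text
time_s: 8.0
tool_pos: [0.4758, 0.2189, 0.0066]
tool_rot: [-180.0, 0.0, -170.2]
force: [0.3, 0.5, 0.0]
grip_width: 0.0447
```

>>> {"fn": "carry_out", "kwargs": {"plan": [{"fingers":1,"dx":0,"dy":0,"dz":0.1,"rx":0,"ry":0,"rz":0},{"fingers":1,"dx":0,"dy":0,"dz":0,"rx":0,"ry":0,"rz":0},{"fingers":1,"dx":0,"dy":0,"dz":0,"rx":0,"ry":0,"rz":0},{"fingers":1,"dx":0,"dy":0,"dz":0,"rx":0,"ry":0,"rz":0}], "force": 20}}

```text
time_s: 8.5
tool_pos: [0.4757, 0.2189, 0.0034]
tool_rot: [-180.0, -0.0, -170.2]
force: [0.6, 1.0, -0.8]
grip_width: 0.0319
```

>>> {"fn": "carry_out", "kwargs": {"plan": [{"fingers":1,"dx":0,"dy":0,"dz":-0.5,"rx":0,"ry":0,"rz":0},{"fingers":1,"dx":0,"dy":0,"dz":-1,"rx":0,"ry":0,"rz":0},{"fingers":1,"dx":0,"dy":0,"dz":-1,"rx":0,"ry":0,"rz":0},{"fingers":1,"dx":0,"dy":0,"dz":-1,"rx":0,"ry":0,"rz":0},{"fingers":1,"dx":0,"dy":0,"dz":-1,"rx":0,"ry":0,"rz":0},{"fingers":1,"dx":0,"dy":0,"dz":-1,"rx":0,"ry":0,"rz":0},{"fingers":1,"dx":0,"dy":0,"dz":-1,"rx":0,"ry":0,"rz":0.55},{"fingers":1,"dx":0,"dy":0,"dz":0,"rx":0,"ry":0,"rz":0.55},{"fingers":1,"dx":0,"dy":0,"dz":0,"rx":0,"ry":0,"rz":0}]}}

```text
time_s: 9.62
tool_pos: [0.4758, 0.2192, 0.1995]
tool_rot: [-180.0, 0.1, 178.9]
force: [-0.8, -0.3, 0.0]
grip_width: 0.0324
```

```bash
python3 - <<'E'
from h import *
o=sensors.get_obs();print(o['qpos'],o['tool_pos'],o['tool_rot'],o['force'],o['grip_width'])
E
```

```text
[ 36.96689433  14.105349   -72.41135893 101.06155725  14.00861566
  74.98823647  50.29321999] [0.47579266 0.21916986 0.19948434] [-1.79955314e+02  8.82510441e-02  1.78912695e+02] [-0.75160849 -0.27194776  0.03840025] 0.03239027122914529
```

>>> {"fn": "carry_out", "kwargs": {"plan": [{"fingers":1,"dx":-0.1,"dy":-1,"dz":0,"rx":0,"ry":0,"rz":0},{"fingers":1,"dx":-0.1,"dy":-1,"dz":0,"rx":0,"ry":0,"rz":0},{"fingers":1,"dx":-0.1,"dy":-1,"dz":0,"rx":0,"ry":0,"rz":0},{"fingers":1,"dx":-0.1,"dy":-1,"dz":0,"rx":0,"ry":0,"rz":0},{"fingers":1,"dx":-0.1,"dy":-1,"dz":0,"rx":0,"ry":0,"rz":0},{"fingers":1,"dx":-0.1,"dy":-1,"dz":0,"rx":0,"ry":0,"rz":0}]}}

```text
time_s: 10.38
tool_pos: [0.4897, 0.0378, 0.1984]
tool_rot: [-180.0, -0.0, 179.0]
force: [0.4, 0.4, -0.5]
grip_width: 0.0315
```

```bash
python3 - <<'E'
from h import *
o=sensors.get_obs();print(o['qpos'],o['tool_pos'],o['tool_rot'],o['force'],o['grip_width'])
E
```

```text
[ 61.89249276   4.99432078 -71.32994509 105.17047132   4.95840466
  73.32605921  78.18561231] [0.4897011  0.03784768 0.19839523] [-1.79974614e+02 -3.56793104e-02  1.78986106e+02] [ 0.38800591  0.37113118 -0.48759253] 0.03148873538216385
```

>>> {"fn": "carry_out", "kwargs": {"plan": [{"fingers":1,"dx":-0.11,"dy":-1,"dz":0,"rx":0,"ry":0,"rz":0},{"fingers":1,"dx":-0.11,"dy":-1,"dz":0,"rx":0,"ry":0,"rz":0},{"fingers":1,"dx":-0.11,"dy":-1,"dz":0,"rx":0,"ry":0,"rz":0},{"fingers":1,"dx":-0.11,"dy":-1,"dz":0,"rx":0,"ry":0,"rz":0},{"fingers":1,"dx":-0.11,"dy":-1,"dz":0,"rx":0,"ry":0,"rz":0},{"fingers":1,"dx":-0.11,"dy":-1,"dz":0,"rx":0,"ry":0,"rz":0},{"fingers":1,"dx":-0.11,"dy":-1,"dz":0,"rx":0,"ry":0,"rz":0},{"fingers":1,"dx":-0.11,"dy":-1,"dz":0,"rx":0,"ry":0,"rz":0},{"fingers":1,"dx":-0.11,"dy":-0.36,"dz":0,"rx":0,"ry":0,"rz":0},{"fingers":1,"dx":0,"dy":0,"dz":0,"rx":0,"ry":0,"rz":0}]}}

```text
time_s: 11.62
tool_pos: [0.5149, -0.2129, 0.1983]
tool_rot: [179.9, 0.0, 178.8]
force: [-0.1, 0.0, -1.3]
grip_width: 0.0318
```

```bash
python3 - <<'E'
from h import *
o=sensors.get_obs();print(o['qpos'],o['tool_pos'],o['tool_rot'],o['force'],o['grip_width'])
s=snap('scene','s3')
a=s['color'][110:290,100:270,::-1]
cv2.imwrite('pics/z5.png',np.clip(cv2.resize(a,(566,600),interpolation=2)*1.6,0,255).astype(np.uint8))
E
```

```text
[ 71.85421809  16.28230847 -60.59468837  96.85869864  14.52601199
  75.45546805  97.34443239] [ 0.51494696 -0.2129148   0.19831621] [1.79911835e+02 1.11645715e-03 1.78798114e+02] [-0.11806117  0.04150232 -1.30306095] 0.031784856610647394
```

View pics/z5.png

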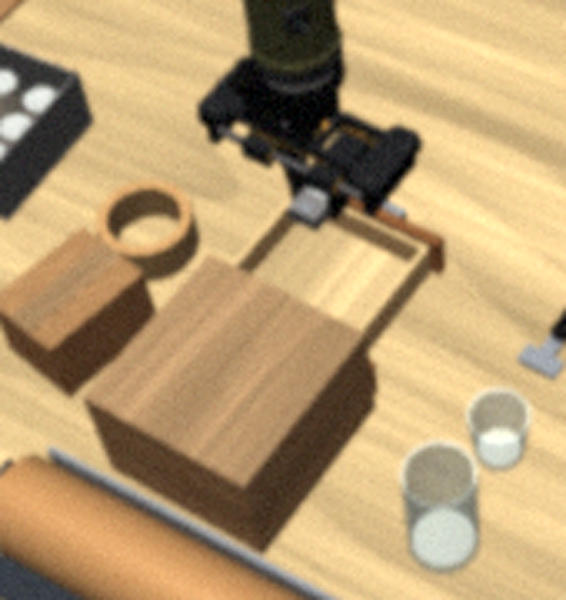

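>>> {"fn": "carry_out", "kwargs": {"plan": [{"fingers":1,"dx":0,"dy":0,"dz":0.8,"rx":0,"ry":0,"rz":0},{"fingers":1,"dx":0,"dy":0,"dz":0.8,"rx":0,"ry":0,"rz":0},{"fingers":1,"dx":0,"dy":0,"dz":0.8,"rx":0,"ry":0,"rz":0},{"fingers":1,"dx":0,"dy":0,"dz":0.8,"rx":0,"ry":0,"rz":0},{"fingers":1,"dx":0,"dy":0,"dz":0.4,"rx":0,"ry":0,"rz":0},{"fingers":1,"dx":0,"dy":0,"dz":0.2,"rx":0,"ry":0,"rz":0},{"fingers":1,"dx":0,"dy":0,"dz":0,"rx":0,"ry":0,"rz":0}]}}

```text
time_s: 12.55
tool_pos: [0.515, -0.2124, 0.0849]
tool_rot: [-180.0, 0.0, 178.9]
force: [-0.0, 0.4, -1.6]
grip_width: 0.0315
```

>>> {"fn": "carry_out", "kwargs": {"plan": [{"fingers":1,"dx":0,"dy":0,"dz":0.1,"rx":0,"ry":0,"rz":0},{"fingers":1,"dx":0,"dy":0,"dz":0.08,"rx":0,"ry":0,"rz":0},{"fingers":1,"dx":0,"dy":0,"dz":0,"rx":0,"ry":0,"rz":0}]}}

```text
time_s: 12.92
tool_pos: [0.5147, -0.2128, 0.0791]
tool_rot: [-180.0, -0.0, 178.8]
force: [0.4, -0.7, -0.6]
grip_width: 0.0318
```

```bash
python3 - <<'E'
from h import *
o=sensors.get_obs();print(o['qpos'],o['tool_pos'],o['tool_rot'],o['force'],o['grip_width'])
s=snap('scene','s4')
a=s['color'][110:290,100:270,::-1]
cv2.imwrite('pics/z6.png',np.clip(cv2.resize(a,(566,600),interpolation=2)*1.6,0,255).astype(np.uint8))
E
```

```text
[ 67.34941232  23.52185593 -56.58974296 104.51484904  21.81605791
  63.73712777  91.86190648] [ 0.51466053 -0.21281287  0.07914129] [-1.79993448e+02 -3.86674173e-03  1.78826092e+02] [ 0.40261462 -0.65574306 -0.63500514] 0.03183314508959847
```

View pics/z6.png

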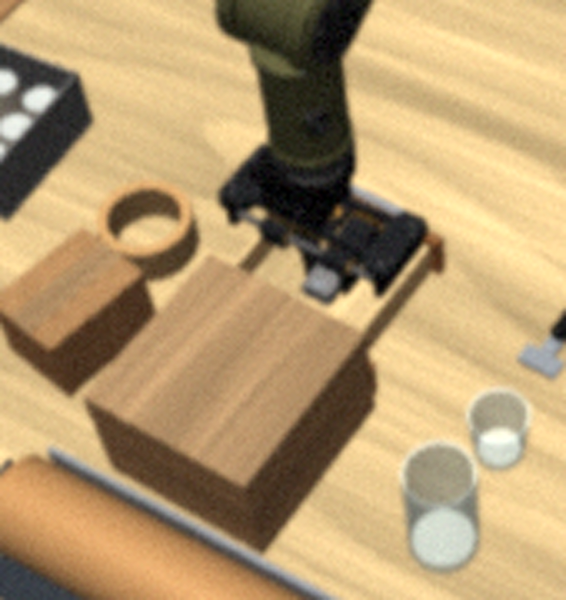

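>>> {"fn": "carry_out", "kwargs": {"plan": [{"fingers":1,"dx":0,"dy":0,"dz":0.02,"rx":0,"ry":0,"rz":0},{"fingers":-0.3,"dx":0,"dy":0,"dz":0,"rx":0,"ry":0,"rz":0},{"fingers":-0.3,"dx":0,"dy":0,"dz":0,"rx":0,"ry":0,"rz":0},{"fingers":-0.3,"dx":0,"dy":0,"dz":0,"rx":0,"ry":0,"rz":0},{"fingers":-0.3,"dx":0,"dy":0,"dz":0,"rx":0,"ry":0,"rz":0},{"fingers":-0.3,"dx":0,"dy":0,"dz":-0.5,"rx":0,"ry":0,"rz":0},{"fingers":-0.3,"dx":0,"dy":0,"dz":-1,"rx":0,"ry":0,"rz":0},{"fingers":-0.3,"dx":0,"dy":0,"dz":-1,"rx":0,"ry":0,"rz":0},{"fingers":-0.3,"dx":0,"dy":0,"dz":-1,"rx":0,"ry":0,"rz":0}]}}

```text
time_s: 14.1
tool_pos: [0.515, -0.2126, 0.1857]
tool_rot: [-180.0, 0.1, 178.9]
force: [1.2, 0.1, 0.4]
grip_width: 0.0568
```

```bash
python3 - <<'E'
from h import *
o=sensors.get_obs();print(o['qpos'],o['tool_pos'],o['tool_rot'],o['force'],o['grip_width'])
s=snap('scene','s5')
a=s['color'][110:290,100:270,::-1]
cv2.imwrite('pics/z7.png',np.clip(cv2.resize(a,(566,600),interpolation=2)*1.6,0,255).astype(np.uint8))
E
```

```text
[ 71.59356969  16.86453984 -60.48634425  97.90515201  15.24980791
  74.08670049  96.79846239] [ 0.51502007 -0.21258697  0.18565037] [-1.79959982e+02  5.54987268e-02  1.78858110e+02] [1.16500636 0.10923577 0.37854182] 0.056799487954719355
```

View pics/z7.png

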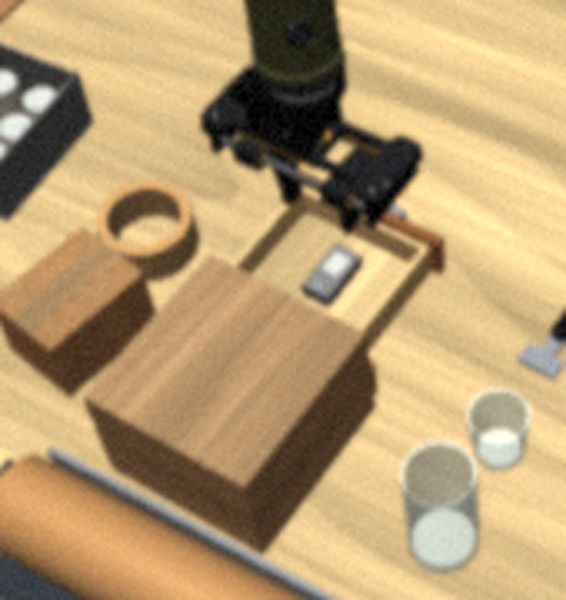

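>>> {"fn": "carry_out", "kwargs": {"plan": [{"fingers":1,"dx":1,"dy":0,"dz":0,"rx":0,"ry":0,"rz":0},{"fingers":1,"dx":1,"dy":0,"dz":0,"rx":0,"ry":0,"rz":0},{"fingers":1,"dx":1,"dy":0,"dz":0,"rx":0,"ry":0,"rz":0},{"fingers":1,"dx":1,"dy":0,"dz":0,"rx":0,"ry":0,"rz":0},{"fingers":1,"dx":0,"dy":0,"dz":0,"rx":0,"ry":0,"rz":0},{"fingers":1,"dx":0,"dy":0,"dz":0,"rx":0,"ry":0,"rz":0}]}}

```text
time_s: 14.9
tool_pos: [0.3958, -0.2104, 0.1842]
tool_rot: [-179.9, 0.1, 178.9]
force: [-0.2, 0.3, 1.3]
grip_width: 0.0055
```

```bash
python3 - <<'E'
from h import *
o=sensors.get_obs();print(o['qpos'],o['tool_pos'],o['tool_rot'],o['force'],o['grip_width'])
E
```

```text
[ 89.995446    -6.35946235 -60.80473406 111.66777997  -5.80724205
  71.43196634 120.04851466] [ 0.39575336 -0.21037218  0.18423894] [-1.79912857e+02  6.76047011e-02  1.78861853e+02] [-0.21376091  0.32160479  1.25756546] 0.005467026176826479
```

Descend to about z = 0.087 in front of the pull.

>>> {"fn": "carry_out", "kwargs": {"plan": [{"fingers":1,"dx":0,"dy":-0.1,"dz":0.8,"rx":0,"ry":0,"rz":0},{"fingers":1,"dx":0,"dy":0,"dz":0.8,"rx":0,"ry":0,"rz":0},{"fingers":1,"dx":0,"dy":0,"dz":0.8,"rx":0,"ry":0,"rz":0},{"fingers":1,"dx":0,"dy":0,"dz":0.8,"rx":0,"ry":0,"rz":0},{"fingers":1,"dx":0,"dy":0,"dz":0,"rx":0,"ry":0,"rz":0}]}}

```text
time_s: 15.52
tool_pos: [0.395, -0.2114, 0.0863]
tool_rot: [179.7, -0.0, 179.0]
force: [0.1, -0.0, 0.4]
grip_width: 0.0005
```

```bash
python3 - <<'E'
from h import *
o=sensors.get_obs();print(o['qpos'],o['tool_pos'],o['tool_rot'],o['force'],o['grip_width'])
s=snap('scene','s6')
a=s['color'][110:290,100:270,::-1]
cv2.imwrite('pics/z8.png',np.clip(cv2.resize(a,(566,600),interpolation=2)*1.6,0,255).astype(np.uint8))
E
```

```text
[ 87.91527191   5.48508613 -64.19421269 118.0796287    5.40727007
  59.79824805 110.06191373] [ 0.39497647 -0.21140443  0.08631399] [ 1.79693668e+02 -4.46016142e-02  1.78977356e+02] [ 0.10362532 -0.03046088  0.38054022] 0.00047717530720974423
```

View pics/z8.png

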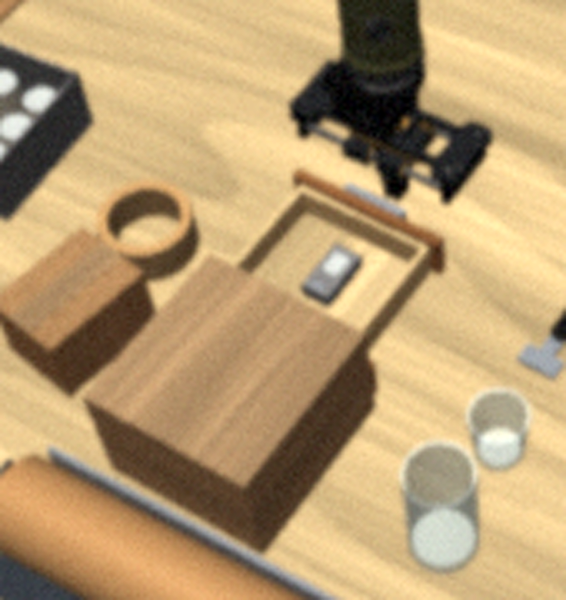

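>>> {"fn": "carry_out", "kwargs": {"plan": [{"fingers":1,"dx":-0.3,"dy":0,"dz":0,"rx":0,"ry":0,"rz":0},{"fingers":1,"dx":-0.3,"dy":0,"dz":0,"rx":0,"ry":0,"rz":0},{"fingers":1,"dx":-0.3,"dy":0,"dz":0,"rx":0,"ry":0,"rz":0},{"fingers":1,"dx":-0.5,"dy":0,"dz":0,"rx":0,"ry":0,"rz":0},{"fingers":1,"dx":-0.5,"dy":0,"dz":0,"rx":0,"ry":0,"rz":0},{"fingers":1,"dx":-0.5,"dy":0,"dz":0,"rx":0,"ry":0,"rz":0},{"fingers":1,"dx":-0.5,"dy":0,"dz":0,"rx":0,"ry":0,"rz":0},{"fingers":1,"dx":-0.5,"dy":0,"dz":0,"rx":0,"ry":0,"rz":0},{"fingers":1,"dx":-0.5,"dy":0,"dz":0,"rx":0,"ry":0,"rz":0},{"fingers":1,"dx":-0.3,"dy":0,"dz":0,"rx":0,"ry":0,"rz":0},{"fingers":1,"dx":0,"dy":0,"dz":0,"rx":0,"ry":0,"rz":0}]}}

```text
time_s: 16.95
tool_pos: [0.5216, -0.2154, 0.0877]
tool_rot: [180.0, 0.1, 178.9]
force: [-0.0, -0.4, -0.3]
grip_width: 0.0005
```

```bash
python3 - <<'E'
from h import *
o=sensors.get_obs();print(o['qpos'],o['tool_pos'],o['tool_rot'],o['force'],o['grip_width'])
s=snap('scene','s7')
a=s['color'][110:290,100:270,::-1]
cv2.imwrite('pics/z9.png',np.clip(cv2.resize(a,(566,600),interpolation=2)*1.6,0,255).astype(np.uint8))
E
```

```text
[ 68.03063885  24.47152566 -58.0379983  103.06968778  22.72793489
  65.14674739  91.36429205] [ 0.52158306 -0.2154143   0.0876596 ] [1.79957125e+02 5.61485175e-02 1.78869168e+02] [-0.0401405  -0.44734073 -0.3175005 ] 0.0004664989137736069
```

View pics/z9.png

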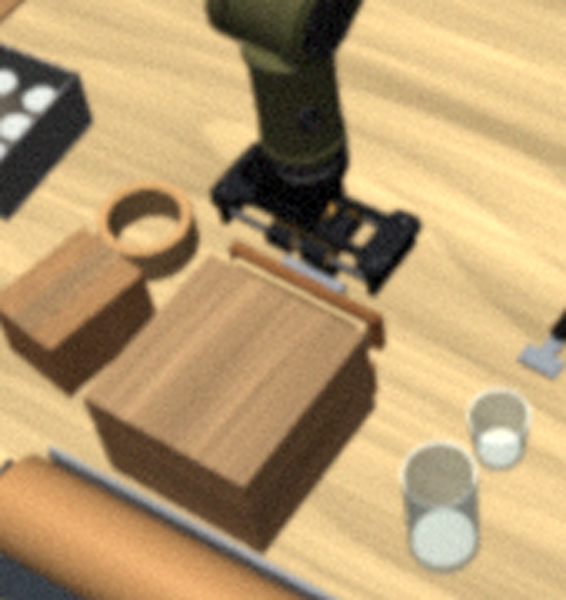

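>>> {"fn": "carry_out", "kwargs": {"plan": [{"fingers":1,"dx":-0.25,"dy":0,"dz":0,"rx":0,"ry":0,"rz":0},{"fingers":1,"dx":-0.25,"dy":0,"dz":0,"rx":0,"ry":0,"rz":0},{"fingers":1,"dx":-0.2,"dy":0,"dz":0,"rx":0,"ry":0,"rz":0},{"fingers":1,"dx":0,"dy":0,"dz":0,"rx":0,"ry":0,"rz":0}]}}

```text
time_s: 17.5
tool_pos: [0.5427, -0.2162, 0.0878]
tool_rot: [180.0, 0.1, 178.9]
force: [-0.1, 0.3, 0.1]
grip_width: 0.0002
```

>>> {"fn": "carry_out", "kwargs": {"plan": [{"fingers":1,"dx":-0.1,"dy":0,"dz":0,"rx":0,"ry":0,"rz":0},{"fingers":1,"dx":0,"dy":0,"dz":0,"rx":0,"ry":0,"rz":0}]}}

```text
time_s: 17.75
tool_pos: [0.5441, -0.2164, 0.0875]
tool_rot: [-180.0, -0.1, 178.8]
force: [-3.0, 0.6, 2.2]
grip_width: 0.0006
```

```bash
python3 - <<'E'
from h import *
o=sensors.get_obs();print(o['qpos'],o['tool_pos'],o['tool_rot'],o['force'],o['grip_width'])
s=snap('scene','s8')
a=s['color'][160:250,130:230,::-1]
cv2.imwrite('pics/z10.png',np.clip(cv2.resize(a,(600,540),interpolation=2)*1.6,0,255).astype(np.uint8))
E
```

```text
[ 64.82887703  27.10431954 -56.72891196 100.01099704  24.57651396
  66.44577364  89.66234046] [ 0.54411163 -0.21637357  0.08750653] [-1.79993592e+02 -7.95474329e-02  1.78828283e+02] [-3.00940405  0.56825206  2.2162028 ] 0.0006225255870361565
```

View pics/z10.png

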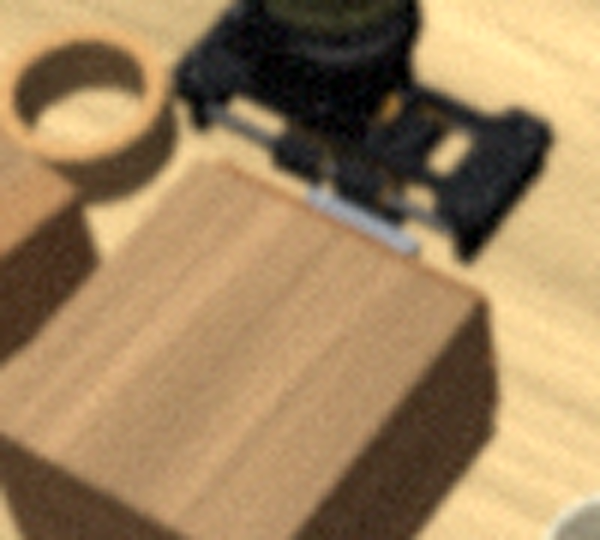

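>>> {"fn": "carry_out", "kwargs": {"plan": [{"fingers":1,"dx":-0.1,"dy":0,"dz":0,"rx":0,"ry":0,"rz":0},{"fingers":1,"dx":0,"dy":0,"dz":0,"rx":0,"ry":0,"rz":0},{"fingers":1,"dx":0,"dy":0,"dz":0,"rx":0,"ry":0,"rz":0}]}}

```text
time_s: 18.18
tool_pos: [0.5441, -0.2164, 0.0873]
tool_rot: [-180.0, -0.5, 178.8]
force: [-11.4, 2.4, 8.1]
grip_width: 0.0005
```

>>> {"fn": "carry_out", "kwargs": {"plan": [{"fingers":1,"dx":0.5,"dy":0,"dz":0,"rx":0,"ry":0,"rz":0},{"fingers":1,"dx":1,"dy":0,"dz":0,"rx":0,"ry":0,"rz":0},{"fingers":1,"dx":0.5,"dy":0,"dz":-0.5,"rx":0,"ry":0,"rz":0},{"fingers":0,"dx":0,"dy":0,"dz":-1,"rx":0,"ry":0,"rz":0},{"fingers":-1,"dx":0,"dy":0,"dz":-1,"rx":0,"ry":0,"rz":0},{"fingers":-1,"dx":0,"dy":0,"dz":-1,"rx":0,"ry":0,"rz":0.99},{"fingers":-1,"dx":0,"dy":0,"dz":-1,"rx":0,"ry":0,"rz":0.99},{"fingers":-1,"dx":0,"dy":0,"dz":-1,"rx":0,"ry":0,"rz":0.99},{"fingers":-1,"dx":0,"dy":0,"dz":-0.5,"rx":0,"ry":0,"rz":0.99},{"fingers":-1,"dx":0,"dy":0,"dz":0,"rx":0,"ry":0,"rz":0.99},{"fingers":-1,"dx":0,"dy":0,"dz":0,"rx":0,"ry":0,"rz":0.99},{"fingers":-1,"dx":0,"dy":0,"dz":0,"rx":0,"ry":0,"rz":0.99}]}}

```text
time_s: 19.68
tool_pos: [0.488, -0.2153, 0.2676]
tool_rot: [179.9, 0.1, 109.2]
force: [0.5, 1.0, -0.4]
grip_width: 0.0819
```

>>> {"fn": "carry_out", "kwargs": {"plan": [{"fingers":-1,"dx":0,"dy":0,"dz":0,"rx":0,"ry":0,"rz":0.99},{"fingers":-1,"dx":0,"dy":0,"dz":0,"rx":0,"ry":0,"rz":0.99},{"fingers":-1,"dx":0,"dy":0,"dz":0,"rx":0,"ry":0,"rz":0}]}}

```text
time_s: 20.05
tool_pos: [0.4879, -0.2152, 0.2676]
tool_rot: [179.9, 0.1, 89.9]
force: [0.2, 0.6, -0.1]
grip_width: 0.0864
```

```bash
python3 - <<'E'
from h import *
o=sensors.get_obs();print(o['qpos'],o['tool_pos'],o['tool_rot'],o['force'],o['grip_width'])
s=snap('scene','s9')
a=s['color'][110:290,100:270,::-1]
cv2.imwrite('pics/z11.png',np.clip(cv2.resize(a,(566,600),interpolation=2)*1.6,0,255).astype(np.uint8))
E
```

```text
[ 71.25234572   7.20226492 -54.12229796  94.35631072   5.93916706
  81.36877785  16.31227114] [ 0.48786225 -0.2151882   0.26758502] [1.79931212e+02 6.44135203e-02 8.98521548e+01] [ 0.17149495  0.62609531 -0.05312613] 0.08639098624956364
```

View pics/z11.png

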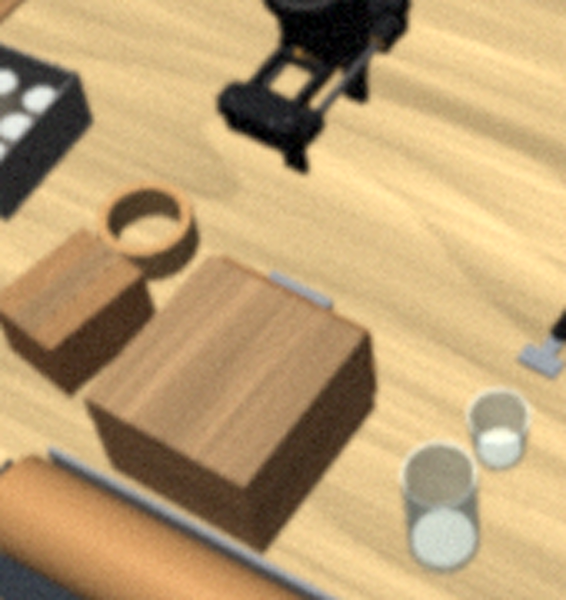

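Drawer is flush with the unit. Next move is to above the cap.

>>> {"fn": "carry_out", "kwargs": {"plan": [{"fingers":-1,"dx":1,"dy":0.4,"dz":0,"rx":0,"ry":0,"rz":0},{"fingers":-1,"dx":1,"dy":0.4,"dz":0,"rx":0,"ry":0,"rz":0},{"fingers":-1,"dx":1,"dy":0.4,"dz":0,"rx":0,"ry":0,"rz":0},{"fingers":-1,"dx":1,"dy":0.4,"dz":0,"rx":0,"ry":0,"rz":0},{"fingers":-1,"dx":1,"dy":0.4,"dz":0,"rx":0,"ry":0,"rz":0},{"fingers":-1,"dx":1,"dy":0.4,"dz":0,"rx":0,"ry":0,"rz":0},{"fingers":-1,"dx":1,"dy":0.4,"dz":0,"rx":0,"ry":0,"rz":0},{"fingers":-1,"dx":1,"dy":0.4,"dz":0,"rx":0,"ry":0,"rz":0},{"fingers":-1,"dx":1,"dy":0.4,"dz":0,"rx":0,"ry":0,"rz":0},{"fingers":-1,"dx":1,"dy":0.4,"dz":0,"rx":0,"ry":0,"rz":0},{"fingers":-1,"dx":1,"dy":0.4,"dz":0,"rx":0,"ry":0,"rz":0},{"fingers":-1,"dx":1,"dy":0.4,"dz":0,"rx":0,"ry":0,"rz":0}]}}

```text
time_s: 21.6
tool_pos: [0.634, 0.1449, 0.2674]
tool_rot: [180.0, -0.0, 89.9]
force: [0.2, 0.7, 0.2]
grip_width: 0.0872
```

>>> {"fn": "carry_out", "kwargs": {"plan": [{"fingers":-1,"dx":0.95,"dy":0.4,"dz":0,"rx":0,"ry":0,"rz":0},{"fingers":-1,"dx":0.95,"dy":0.4,"dz":0,"rx":0,"ry":0,"rz":0},{"fingers":-1,"dx":0.95,"dy":0.4,"dz":0,"rx":0,"ry":0,"rz":0},{"fingers":-1,"dx":0,"dy":0,"dz":0,"rx":0,"ry":0,"rz":0}]}}

```text
time_s: 22.1
tool_pos: [0.6691, 0.2327, 0.2669]
tool_rot: [-179.9, -0.1, 90.1]
force: [-0.2, 0.7, -0.4]
grip_width: 0.087
```

```bash
python3 - <<'E'
from h import *
o=sensors.get_obs();print(o['qpos'],o['tool_pos'],o['tool_rot'],o['force'],o['grip_width'])
s=snap('scene','s10');t=snap('top','t10')
a=s['color'][210:340,240:370,::-1];b=t['color'][80:180,130:230,::-1]
cv2.imwrite('pics/z12.png',np.clip(np.hstack([cv2.resize(a,(400,400),interpolation=2),cv2.resize(b,(400,400),interpolation=2)])*1.6,0,255).astype(np.uint8))
E
```

```text
[ 12.62654523  34.78441074 -56.02265319  67.91421625  28.09209083
  90.72507289 -37.47137516] [0.66912785 0.2326814  0.26687033] [-1.79944306e+02 -1.40397957e-01  9.01213085e+01] [-0.15347335  0.74416833 -0.35582149] 0.08702398431086382
```

View pics/z12.png

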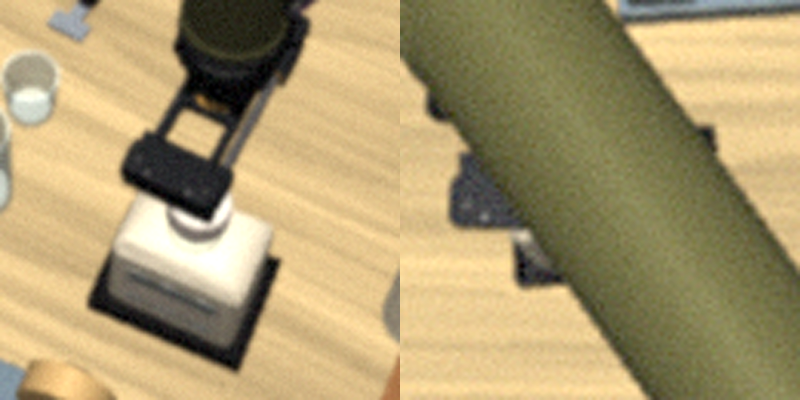

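>>> {"fn": "carry_out", "kwargs": {"plan": [{"fingers":-1,"dx":-0.05,"dy":-0.1,"dz":0.6,"rx":0,"ry":0,"rz":0},{"fingers":-1,"dx":0,"dy":0,"dz":0.6,"rx":0,"ry":0,"rz":0},{"fingers":-1,"dx":0,"dy":0,"dz":0.6,"rx":0,"ry":0,"rz":0},{"fingers":-1,"dx":0,"dy":0,"dz":0.6,"rx":0,"ry":0,"rz":0},{"fingers":-1,"dx":0,"dy":0,"dz":0.6,"rx":0,"ry":0,"rz":0},{"fingers":-1,"dx":0,"dy":0,"dz":0.6,"rx":0,"ry":0,"rz":0},{"fingers":-1,"dx":0,"dy":0,"dz":0,"rx":0,"ry":0,"rz":0}]}}

```text
time_s: 23.08
tool_pos: [0.6658, 0.2275, 0.1573]
tool_rot: [-179.8, 0.1, 89.8]
force: [0.5, -0.4, -0.2]
grip_width: 0.0869
```

```bash
python3 - <<'E'
from h import *
o=sensors.get_obs();print(o['qpos'],o['tool_pos'],o['tool_rot'],o['force'],o['grip_width'])
s=snap('scene','s11')
a=s['color'][210:340,240:370,::-1]
cv2.imwrite('pics/z13.png',np.clip(cv2.resize(a,(600,600),interpolation=2)*1.6,0,255).astype(np.uint8))
E
```

```text
[ 14.34028367  37.46820127 -54.49427615  77.5969393   30.13441385
  80.12194379 -39.74229261] [0.66582917 0.22746093 0.15728072] [-1.79826806e+02  6.74792985e-02  8.97555480e+01] [ 0.47958121 -0.35670067 -0.21128653] 0.08687093833049855
```

View pics/z13.png

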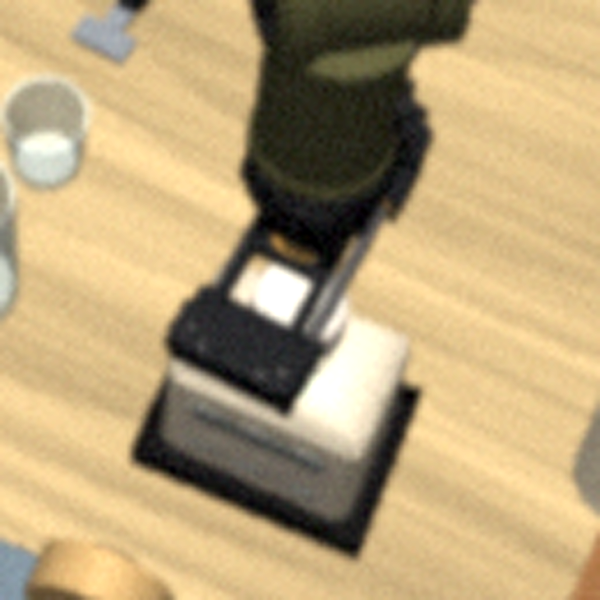

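>>> {"fn": "carry_out", "kwargs": {"plan": [{"fingers":-1,"dx":0.12,"dy":0,"dz":0,"rx":0,"ry":0,"rz":0.02},{"fingers":-1,"dx":0,"dy":0,"dz":0,"rx":0,"ry":0,"rz":0},{"fingers":1,"dx":0,"dy":0,"dz":0,"rx":0,"ry":0,"rz":0},{"fingers":1,"dx":0,"dy":0,"dz":0,"rx":0,"ry":0,"rz":0},{"fingers":1,"dx":0,"dy":0,"dz":0,"rx":0,"ry":0,"rz":0},{"fingers":1,"dx":0,"dy":0,"dz":0,"rx":0,"ry":0,"rz":0},{"fingers":1,"dx":0,"dy":0,"dz":0,"rx":0,"ry":0,"rz":0}], "force": 10}}

```text
time_s: 24.0
tool_pos: [0.6668, 0.2315, 0.1595]
tool_rot: [180.0, 0.0, 89.5]
force: [0.2, 0.4, -0.1]
grip_width: 0.0561
```

>>> {"fn": "carry_out", "kwargs": {"plan": [{"fingers":1,"dx":0,"dy":0,"dz":0,"rx":0,"ry":0,"rz":0},{"fingers":1,"dx":0,"dy":0,"dz":0,"rx":0,"ry":0,"rz":0},{"fingers":1,"dx":0,"dy":0,"dz":0,"rx":0,"ry":0,"rz":0}], "force": 45}}

```text
time_s: 24.38
tool_pos: [0.6668, 0.2315, 0.1595]
tool_rot: [180.0, 0.0, 89.5]
force: [0.7, 0.4, -0.4]
grip_width: 0.0554
```

```bash
python3 - <<'E'
from h import *
for i in range(3):
    o=sensors.get_obs();print(o['qpos'],o['tool_pos'],o['tool_rot'],o['force'],o['wrist_torque'],o['grip_width'])
E
```

```text
[ 13.93432015  37.48405108 -54.46991807  77.26944339  30.17807169
  80.20534092 -40.19847433] [0.6668134  0.23154857 0.15950935] [1.79992937e+02 5.15437476e-03 8.95312614e+01] [ 0.72859869  0.36318135 -0.38382275] [-0.06694758 -0.20384692  0.0117621 ] 0.055423885689987636
[ 13.93432015  37.48405108 -54.46991807  77.26944339  30.17807169
  80.20534092 -40.19847433] [0.6668134  0.23154857 0.15950935] [1.79992937e+02 5.15437476e-03 8.95312614e+01] [ 0.72859869  0.36318135 -0.38382275] [-0.06694758 -0.20384692  0.0117621 ] 0.055423885689987636
[ 13.93432015  37.48405108 -54.46991807  77.26944339  30.17807169
  80.20534092 -40.19847433] [0.6668134  0.23154857 0.15950935] [1.79992937e+02 5.15437476e-03 8.95312614e+01] [ 0.72859869  0.36318135 -0.38382275] [-0.06694758 -0.20384692  0.0117621 ] 0.055423885689987636
```

>>> {"fn": "carry_out", "kwargs": {"plan": [{"fingers":1,"dx":0,"dy":0,"dz":0.05,"rx":0,"ry":0,"rz":0},{"fingers":1,"dx":0,"dy":0,"dz":0.05,"rx":0,"ry":0,"rz":0},{"fingers":1,"dx":0,"dy":0,"dz":0.05,"rx":0,"ry":0,"rz":0},{"fingers":1,"dx":0,"dy":0,"dz":0.05,"rx":0,"ry":0,"rz":0},{"fingers":1,"dx":0,"dy":0,"dz":0,"rx":0,"ry":0,"rz":0},{"fingers":1,"dx":0,"dy":0,"dz":0,"rx":0,"ry":0,"rz":0}]}}

```text
time_s: 25.12
tool_pos: [0.6669, 0.2315, 0.1556]
tool_rot: [179.9, 0.0, 89.5]
force: [-3.2, -1.2, 8.7]
grip_width: 0.0556
```

>>> {"fn": "carry_out", "kwargs": {"plan": [{"fingers":1,"dx":0,"dy":0,"dz":0.05,"rx":0,"ry":0,"rz":0},{"fingers":1,"dx":0,"dy":0,"dz":0.04,"rx":0,"ry":0,"rz":0},{"fingers":1,"dx":0,"dy":0,"dz":0,"rx":0,"ry":0,"rz":0},{"fingers":1,"dx":0,"dy":0,"dz":0,"rx":0,"ry":0,"rz":0}]}}

```text
time_s: 25.62
tool_pos: [0.6669, 0.2315, 0.1536]
tool_rot: [179.9, 0.0, 89.5]
force: [-3.4, -2.5, 12.4]
grip_width: 0.0553
```

>>> {"fn": "carry_out", "kwargs": {"plan": [{"fingers":1,"dx":0,"dy":0,"dz":0,"rx":0,"ry":0,"rz":-0.5},{"fingers":1,"dx":0,"dy":0,"dz":0,"rx":0,"ry":0,"rz":-0.5},{"fingers":1,"dx":0,"dy":0,"dz":0,"rx":0,"ry":0,"rz":-0.5},{"fingers":1,"dx":0,"dy":0,"dz":0,"rx":0,"ry":0,"rz":0}]}}

```text
time_s: 26.12
tool_pos: [0.6679, 0.2324, 0.154]
tool_rot: [179.8, -0.0, 104.6]
force: [-1.0, -1.3, 10.8]
grip_width: 0.0556
```

```bash
python3 - <<'E'
from h import *
o=sensors.get_obs();print(o['qpos'],o['tool_pos'],o['tool_rot'],o['force'],o['wrist_torque'],o['grip_width'])
E
```

```text
[ 15.3174541   38.93086453 -57.17970626  77.62754061  32.45165633
  80.21371324 -26.4845016 ] [0.66789059 0.23244209 0.15395472] [ 1.79760922e+02 -3.82323664e-02  1.04557158e+02] [-0.9674471  -1.32730795 10.78037339] [-0.2387541   0.13350656  0.04540686] 0.05562170830936554
```

>>> {"fn": "carry_out", "kwargs": {"plan": [{"fingers":1,"dx":0,"dy":0,"dz":0.02,"rx":0,"ry":0,"rz":-0.6},{"fingers":1,"dx":0,"dy":0,"dz":0,"rx":0,"ry":0,"rz":-0.6},{"fingers":1,"dx":0,"dy":0,"dz":0,"rx":0,"ry":0,"rz":-0.6},{"fingers":1,"dx":0,"dy":0,"dz":0,"rx":0,"ry":0,"rz":-0.6},{"fingers":1,"dx":0,"dy":0,"dz":0,"rx":0,"ry":0,"rz":0}]}}

```text
time_s: 26.75
tool_pos: [0.6682, 0.2329, 0.1536]
tool_rot: [179.7, 0.0, 128.6]
force: [0.4, -0.8, 11.7]
grip_width: 0.0555
```

```bash
python3 - <<'E'
from h import *
o=sensors.get_obs();print(o['qpos'],o['tool_pos'],o['tool_rot'],o['force'],o['wrist_torque'],o['grip_width'])
E
```

```text
[ 17.31149     41.0912659  -61.55057879  77.57200585  35.7943728
  81.44303166  -4.30909482] [0.66816629 0.23294541 0.15359622] [1.79693594e+02 4.27827175e-02 1.28572677e+02] [ 0.41047915 -0.82919259 11.73062849] [-0.08744071 -0.01814785  0.10727109] 0.05545037780975252
```

>>> {"fn": "carry_out", "kwargs": {"plan": [{"fingers":1,"dx":0,"dy":0,"dz":0,"rx":0,"ry":0,"rz":-0.6},{"fingers":1,"dx":0,"dy":0,"dz":0,"rx":0,"ry":0,"rz":-0.6},{"fingers":1,"dx":0,"dy":0,"dz":0,"rx":0,"ry":0,"rz":-0.6},{"fingers":1,"dx":0,"dy":0,"dz":0,"rx":0,"ry":0,"rz":-0.6},{"fingers":1,"dx":0,"dy":0,"dz":0,"rx":0,"ry":0,"rz":-0.6},{"fingers":1,"dx":0,"dy":0,"dz":0,"rx":0,"ry":0,"rz":-0.4},{"fingers":1,"dx":0,"dy":0,"dz":0,"rx":0,"ry":0,"rz":0}]}}

```text
time_s: 27.62
tool_pos: [0.6681, 0.2335, 0.1537]
tool_rot: [179.7, 0.2, 162.6]
force: [0.0, -0.0, 11.4]
grip_width: 0.0556
```

```bash
python3 - <<'E'
from h import *
o=sensors.get_obs();print(o['qpos'],o['tool_pos'],o['tool_rot'],o['force'],o['wrist_torque'],o['grip_width'])
s=snap('scene','s12')
a=s['color'][210:340,240:370,::-1]
cv2.imwrite('pics/z14.png',np.clip(cv2.resize(a,(600,600),interpolation=2)*1.6,0,255).astype(np.uint8))
E
```

```text
[ 19.69392795  44.39854536 -67.52949198  77.49045111  40.60689833
  83.55724458  27.12821098] [0.66809316 0.23345241 0.15367001] [179.7192951    0.19910153 162.57125518] [ 0.03913455 -0.0410505  11.389367  ] [ 0.07565776 -0.16484166  0.05663251] 0.055617932998446244
```

View pics/z14.png

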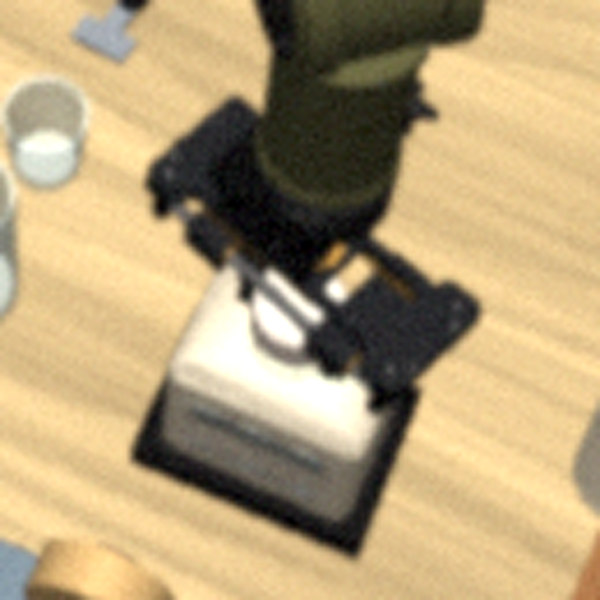

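>>> {"fn": "carry_out", "kwargs": {"plan": [{"fingers":1,"dx":0,"dy":0,"dz":-0.1,"rx":0,"ry":0,"rz":0},{"fingers":1,"dx":0,"dy":0,"dz":-0.1,"rx":0,"ry":0,"rz":0},{"fingers":1,"dx":0,"dy":0,"dz":-0.1,"rx":0,"ry":0,"rz":0},{"fingers":1,"dx":0,"dy":0,"dz":-0.1,"rx":0,"ry":0,"rz":0},{"fingers":1,"dx":0,"dy":0,"dz":0,"rx":0,"ry":0,"rz":0}]}}

```text
time_s: 28.3
tool_pos: [0.667, 0.2322, 0.162]
tool_rot: [179.9, 0.0, 162.5]
force: [2.4, 3.7, -0.4]
grip_width: 0.0556
```

>>> {"fn": "carry_out", "kwargs": {"plan": [{"fingers":1,"dx":0,"dy":0,"dz":-0.15,"rx":0,"ry":0,"rz":0},{"fingers":1,"dx":0,"dy":0,"dz":-0.15,"rx":0,"ry":0,"rz":0},{"fingers":1,"dx":0,"dy":0,"dz":0,"rx":0,"ry":0,"rz":0}]}}

```text
time_s: 28.68
tool_pos: [0.6663, 0.2314, 0.1717]
tool_rot: [-180.0, -0.0, 162.5]
force: [1.2, 1.4, 0.7]
grip_width: 0.0557
```

>>> {"fn": "carry_out", "kwargs": {"plan": [{"fingers":1,"dx":0,"dy":0,"dz":-0.3,"rx":0,"ry":0,"rz":0},{"fingers":1,"dx":0,"dy":0,"dz":-0.5,"rx":0,"ry":0,"rz":0},{"fingers":1,"dx":0,"dy":0,"dz":-0.5,"rx":0,"ry":0,"rz":0},{"fingers":1,"dx":0,"dy":0,"dz":-0.5,"rx":0,"ry":0,"rz":0},{"fingers":1,"dx":0,"dy":0,"dz":-0.3,"rx":0,"ry":0,"rz":0},{"fingers":1,"dx":0,"dy":0,"dz":-0.2,"rx":0,"ry":0,"rz":0},{"fingers":1,"dx":0,"dy":0,"dz":0,"rx":0,"ry":0,"rz":0},{"fingers":1,"dx":0,"dy":0,"dz":0,"rx":0,"ry":0,"rz":0},{"fingers":1,"dx":0,"dy":0,"dz":0,"rx":0,"ry":0,"rz":0}]}}

```text
time_s: 29.8
tool_pos: [0.6666, 0.2314, 0.2396]
tool_rot: [-180.0, -0.0, 162.5]
force: [0.3, 0.3, -0.8]
grip_width: 0.0556
```

```bash
python3 - <<'E'
from h import *
o=sensors.get_obs();print(o['qpos'],o['joint_velocities'],o['tool_pos'],o['tool_rot'],o['force'],o['wrist_torque'],o['grip_width'])
s=snap('scene','s13')
cv2.imwrite('pics/z15.png',np.clip(cv2.resize(s['color'][:,:,::-1],(800,600),interpolation=2)*1.4,0,255).astype(np.uint8))
a=s['color'][200:340,240:380,::-1]
cv2.imwrite('pics/z16.png',np.clip(cv2.resize(a,(600,600),interpolation=2)*1.6,0,255).astype(np.uint8))
E
```

```text
[ 18.74528227  41.3437982  -69.3086985   70.72627813  38.17205888
  91.62813343  29.22643892] [-0.05415004 -0.10600659 -0.11445824 -0.11647585 -0.10736272  0.02509241
  0.0391473 ] [0.66658755 0.23138468 0.23957916] [-1.79960123e+02 -3.69744155e-02  1.62536665e+02] [ 0.33660444  0.27707595 -0.76250744] [ 0.04469489 -0.12459529 -0.01298914] 0.05557171192486698
```

View pics/z15.png

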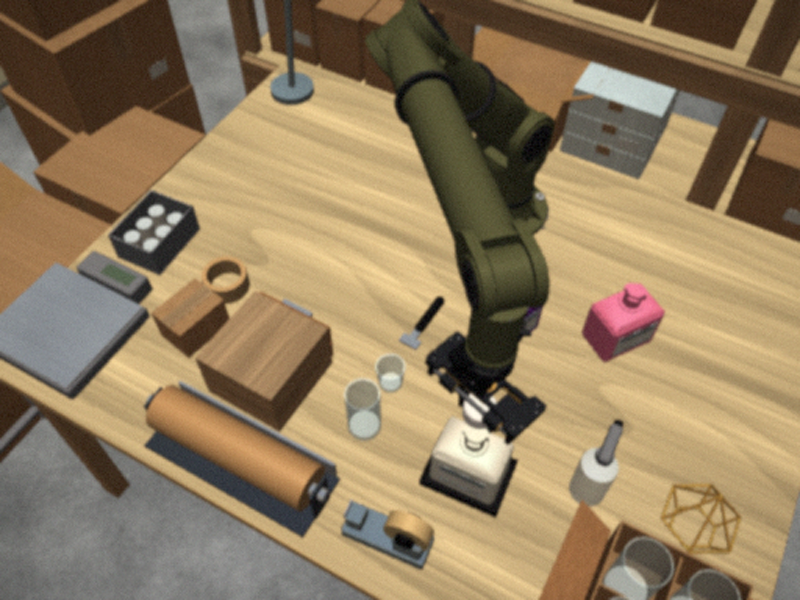

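View pics/z16.png

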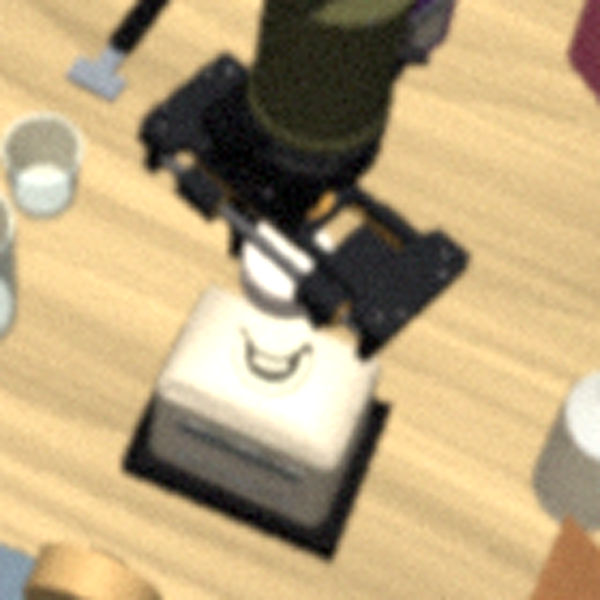

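The bare neck is visible at about (275,350) in the crop. The cap sits in the fingers above it, the jug is upright in its tray, the drawer is flush, and the bystanders look unmoved. Handing in.

```bash
python3 -c "
from h import *
print(ticket.sign_off()); o=sensors.get_obs(); print(o['tool_pos'],o['grip_width'],o['force'])"
```

```text
the job is handed in; nothing more can be done
None
the job is handed in; nothing more can be done
```

The job is done and handed in; the system gave no verdict. I laid the blade case flat in the top drawer and pushed the drawer shut. Then I pressed the jug's cap, twisted it free, and lifted it off.

**Drawer:** The drawer stopped hard at about 11 N. The last picture shows it flush with the unit. The case was seen lying flat before shutting, but it can't be seen inside the closed drawer.

**Cap:** I pressed it down about 6 mm (12.4 N) and turned it 73° anticlockwise. It came off with no upward pull on the jug.

**Final pose:** At about 30 s the cap was held still and level, its centre about 79 mm above the rim and on the neck's axis to within about 1 mm, going by the tool position. The grip was set to 45 N.

**Rest of the bench:** In the last picture the jug stands upright in its tray with its neck bare, and the bystanders look unmoved. I judged those by eye and did not measure them.

**Readings that disagreed:** The gripper read 55.5 mm across the 57 mm cap. The two cameras also disagreed by about 4 mm in x and in y on where the cap was, so I used values between them. Neither caused a visible problem.

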